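# Stow the steam plate in the rice cooker and shut its sprung lid

### The arm

A 6-joint arm with a two-finger parallel gripper is mounted at the origin on the work surface. World frame = base frame: x ahead of the robot, y to its left, z up, the work surface at z = 0. Lengths are in m, angles in degrees, forces in N, time in s.
With the tool pointing down it reaches from about 0.225 to 0.725 m from the base axis. Payload 3.1 kg.
Tool frame: the origin (TCP) lies midway between the tips of the shut fingers; the grasp point (between the pads) lies 19 mm behind it; z points along the fingers, y is the direction in which the jaws open and shut (so a half turn about z gives the same grasp; the last joint's range is limited). The gripper opens to 85 mm and grips with 20 to 120 N. Pads are 22 mm wide; open, the fingers measure 114 mm over their backs; the gripper's body (76 mm by 85 mm) begins 54 mm behind the grasp point. The pads swing forward as they close: fully open they stand 13 mm farther back than shut.
Start: joints at [62.865, 2.75, 5.684, 92.934, 0, 82.678], TCP at [0.178, 0.494, 0.231] pointing down, gripper open.
Joint ranges: [-166.93, 166.93], [-56.73, 111.36], [-69.38, 81.34], [-121.58, 131.49], [-85.45, 84.26], [-180, 180]. Speed limits (degrees/s): [159.86, 159.86, 180, 180, 180, 180].

### API

Orientations are given as [roll, pitch, yaw] about the fixed x, y, z axes, in that order (R = Rz(yaw) Ry(pitch) Rx(roll)).
In Python, from workcell import env, vision, finish_job gives the robot as it stands.
- The arm moves only by the shell command python3 -m crank 'ROWS'. ROWS is text: rows parted by semicolons, each of 5 numbers parted by spaces: the shift along the tool's x, y, z in mm, then the turn about the tool's z in rad, then the gripper command: -1 is shut, 1 is fully open, values between are in proportion. A call has 1 to 12 rows; each row shifts and turns the commanded pose from where the row before left it, along the tool's axes as they then stand; what a row does not reach is not made up. A row lasts 1/12 s, in which the tool goes at most 41.7 mm and 7.16 degrees, less where a joint would pass 70% of its speed; a pose out of reach is approached as far as the arm can. A call with a gripper value outside its range is refused whole. The fingers move at their own pace and stop on an object; the grip force is fixed at half the most. Time passes only in rows, so rows that do not move let the fingers close. It gives the time, the measured TCP pose, the force and the opening at its end, in the units of the state.
- env.state(): the state, without advancing time (a new reading comes with each control period).
- vision.camera(name): name is "scene" or "side" or "wrist"; returns a dict with "image" (384x512x3 uint8, red, green, blue), "camera_matrix" (3x3 intrinsics, pixels), "camera_from_world" (4x4, takes a point from world to camera coordinates); the wrist camera has in their place "tool_from_camera" (4x4, takes a point from camera to tool coordinates, whose origin is the TCP and whose axes are the flange's). Camera axes: x right, y up, looking along -z (the intrinsics and any distortion apply to the point x, -y, -z); pixel columns grow to the right and rows downward; lengths in m; the calibration is good to about 2 mm. A picture is of the moment at which its call begins: read the wrist's pose just before it. There is no depth.
- finish_job(): hands the job in, once; it reports no verdict.
The state is a dict: "t": time; "q": joint angles; "qvel": joint speeds; "effort": joint torques, N m; "ee_pos": TCP position; "ee_rot": TCP orientation; "wrist_force": force on the tool from outside, world axes, zero at the start; "ft_torque": the same for the moment, N m; "grip_width": opening from 0.0 (shut) to 1.0 (fully open).
Only numpy, scipy, OpenCV 4.12 (cv2) and the standard library are available. Lean on these libraries where they do the work, as an engineer would, in place of code of your own. Each camera call takes 0.05 s, during which the arm holds its last target.

### The job

Put the rice cooker away: lift the steam plate off the drain tray by its handle and lay it flat on the ledge inside the cooker's pot. Then ease the spring-loaded lid down, pressing gently near its front edge until it lies level and the catch holds it shut by itself; don't slam or force it, and leave the other things where they stand.

Things in the scene. Friction and masses are not known exactly. Their poses are not given: they have to be found in the camera images.
- cooker: Small white rice cooker, fixed. Round body 208 mm across, shell rim 112 mm high. Origin on the worktop under the pot's axis; x points from the front (dark control panel) to the hinge at the back, z up. Front parts reach x = -130 mm, the rear housing x = +134 mm (folded carrying handle +147 mm).
- pot_seat (a point): Centre of the flat ring-shaped ledge inside the pot, 90 mm above the worktop; the steam plate's underside centre belongs here. Above the ledge the pot's bore is 152 mm wide and 23.5 mm deep (rim at 113.5 mm, black rubber seal ring on it to 117 mm), below it 128 mm. Axes as the cooker's.
- lid_hinge (a point): The lid's hinge line, 106 mm behind the pot's axis (cooker +x) and 120 mm above the worktop; the line runs along the cooker's y axis. Axes as the cooker's.
- lid (a joint): Lid angle, rad: 0 = shut and level, 1.48 = wide open, where its spring keeps it; the spring opens it from everywhere unless caught. Round white cap 200 mm across, 40 mm thick, its outer face flat, 34 mm from the hinge line; free edge 206 mm from the hinge line (lip 226 mm), 350 mm up when open. Hollow inside: clears a handle that stands up to 20 mm above the pot rim.
- lid_press (a point): Point on the lid's outer (top) face, on its middle line, 186 mm from the hinge line, 20 mm in from the front edge: where to press. Moves with the lid; lid shut, it is 154 mm above the worktop and its axes are the cooker's (z: outward normal of the face). About 4 to 8 N here bring the lid down to 12 mm above the shut position, where the catch begins to resist.
- catch_hook (a point): Sprung latch bolt in the middle of the front, above the control panel; its orange thumb tab, pulled outward, frees it. The bolt, then the lid's rubber seal resist over the last 12 mm; the bolt takes hold slightly below level, at 16 to 21 N on lid_press (a firm stop follows). Let go, the lid rises to level and stays; if not caught it springs open. Keep the push under 25 N.
- steam_plate: Loose round perforated aluminium plate, 143 mm across and 4 mm thick, about 0.2 kg, with a black bar handle standing upright on its middle: 46 mm long along the plate's x axis, 12 mm wide along its y axis, top 30 mm above the plate's underside. Origin: centre of the underside. z up.
- plate_grip (a point): On the handle's centre line, 23 mm above the plate's underside: where to grip, across the 12 mm width. Axes as the plate's.
- drain_tray: Fixed shallow pale blue-grey tray, 226 x 192 mm (its x by y), 18 mm high, 4 mm floor and walls; the plate starts lying in it. Origin: centre of the underside.
- measuring_cup: Clear cup, 66 mm across, 60 mm high; leave alone. Origin: centre of the underside.
- rice_paddle: White rice paddle lying flat, about 190 mm long, 9 mm high; leave alone. Origin: near the neck, at the underside.
- small_bowl: White ceramic bowl, 104 mm across, 45 mm high; leave alone. Origin: centre of the underside.
- oil_bottle: Dark green bottle, 64 mm across, 240 mm high; leave alone. Origin: centre of the underside.
- sauce_bottle: Dark brown bottle with yellow label, 72 mm across, 210 mm high; leave alone. Origin: centre of the underside.
- tall_carton: Green carton, 55 x 85 x 165 mm; leave alone. Origin: centre of the underside.
- spice_jar: Amber jar with red cap, 54 mm across, 85 mm high; leave alone. Origin: centre of the underside.
Mind the look-alikes: they are no part of the job. What is meant by the steam_plate is not pink, and is the smaller of those in its own colour.

How it is judged (in metres and radians):
On the way, in this order (a step that is already met when the one before it is completed fails the run):
1. the steam plate lies flat on the ledge inside the pot, let go, with the lid still open (horizontal distance between steam_plate and pot_seat below 0.008 m and z of steam_plate in the frame of pot_seat below 0.003 m and angle between steam_plate's own z axis and vertical below 0.04 rad and contact force between steam_plate and the fingers below 0.1 N and value of joint lid above 1 rad), for 0.2 s.
2. the lid is brought down level (value of joint lid below 0.03 rad), for 0.2 s.
At the end, for the whole second after the job is handed in: The lid stays shut by itself within 0.03 rad of level (6 mm at its front edge), and the steam plate lies still and flat (within 0.04 rad) on the ledge inside, within 3 mm of its height and 8 mm of its centre (value of joint lid below 0.03 rad and horizontal distance between steam_plate and pot_seat below 0.008 m and z of steam_plate in the frame of pot_seat below 0.003 m and angle between steam_plate's own z axis and vertical below 0.04 rad and linear speed of steam_plate below 0.02 m/s); the robot touches nothing.
It fails at once if the lid is pressed with more than 30 N (contact force between lid and the fingers above 30 N or contact force between lid and the arm above 30 N).
It fails at once if the lid is slammed (closing faster than 4 rad/s, 0.8 m/s at its front edge) (velocity of joint lid below -4 rad/s).
It fails at once if another thing is shifted by more than 30 mm (distance of any of measuring_cup, rice_paddle, small_bowl, oil_bottle, sauce_bottle, tall_carton, spice_jar from where it was at the start of the episode above 0.03 m).
It also fails if it takes over 69 s, if anything falls off the work surface, if the arm or the gripper's body presses on something with over 40 N, if the wrist force passes 120 N, or if a joint passes its speed limit or range.

## Working session

There is one attempt and no reset: what is moved stays moved. The work goes in short steps, Python scripts to look and compute and a shell command to move; the robot and the scene stay as the last step left them, time stands still between calls to the robot, and variables do not carry over. Pictures are saved under pics/ and viewed, and the job is handed in when it is done.

```bash
ls; mkdir -p pics
python3 - <<'E'
from workcell import env, vision
import cv2
s=env.state()
print(s)
for n in ("scene","side","wrist"):
    c=vision.camera(n)
    cv2.imwrite(f"pics/{n}0.png",c["image"][:,:,::-1])
    print(n,{k:v.tolist() for k,v in c.items() if k!="image"})
E
```

```text
pics
{'t': 0.0, 'q': array([ 6.28627554e+01,  2.79277738e+00,  5.59065826e+00,  9.29347172e+01,
       -5.18203233e-04,  8.26786653e+01]), 'qvel': array([ 0.01713087, -0.04289323, -0.07152973, -0.03977664, -0.04501576,
        0.10569956]), 'effort': array([-4.53420007e-04, -3.38789463e+01,  3.20011103e+01,  2.03882006e-02,
       -8.34197726e-05, -1.19978856e-05]), 'ee_pos': array([0.17769222, 0.49334971, 0.23010988]), 'ee_rot': array([-1.79864213e+02, -1.69235952e-02,  1.60184071e+02]), 'wrist_force': array([ 0.29292228, -0.31202251, -0.00683714]), 'ft_torque': array([0.03298688, 0.0199135 , 0.03254223]), 'grip_width': 1.0020645011141522}
scene {'camera_matrix': [[380.6673181480181, 0.0, 254.47862172956593], [0.0, 380.6673181480181, 190.0386365539407], [0.0, 0.0, 1.0]], 'camera_from_world': [[-0.5532231218607953, 0.8329959429302556, 0.007869974607986278, 0.28924280292282967], [-0.6929663053817557, -0.46542639931282903, 0.5506141720190776, 0.30287397541892747], [0.4623222653562719, 0.29915886395764657, 0.8347227665946433, -1.6722339643141961], [0.0, 0.0, 0.0, 1.0]]}
side {'camera_ma
[... 166 characters left out ...]
.11957440319809458, -0.003627216430811424, 0.5102083500892671], [0.0915339399897234, -0.7788237840972322, 0.620528042198276, -0.12857644607315893], [-0.0770242327399251, 0.61573977898483, 0.7841758681230497, -1.2095270669935754], [0.0, 0.0, 0.0, 1.0]]}
wrist {'camera_matrix': [[303.8405948133352, 0.0, 256.2416256456228], [0.0, 303.8405948133352, 187.58069661501588], [0.0, 0.0, 1.0]], 'tool_from_camera': [[0.00017209883737533488, 0.9571073670175155, 0.28973342641605776, 0.07526246639889855], [0.9999999371760507, -7.4932466433756e-05, -0.00034645781866613797, 9.002068927832507e-05], [-0.00030988689035659563, 0.2897334678388476, -0.9571073197840412, -0.14373597708361593], [0.0, 0.0, 0.0, 1.0]]}
```

View pics/scene0.png

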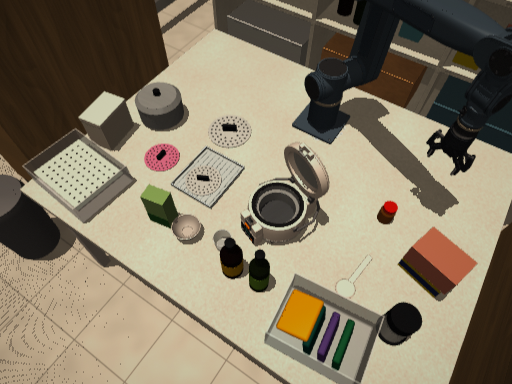

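View pics/side0.png

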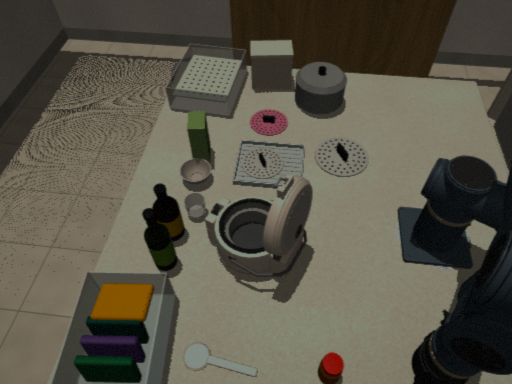

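View pics/wrist0.png

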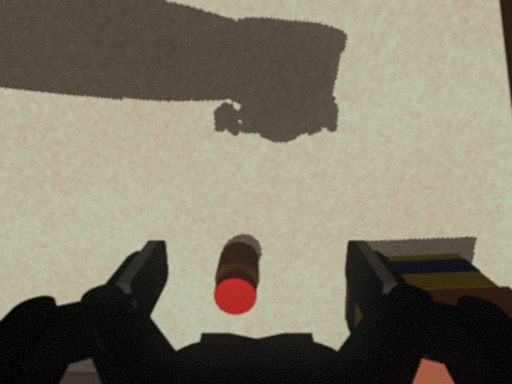

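The scene view holds four look-alikes. The grey plate in the tray is at scene (203,178) and side (263,160). A larger grey plate lies on the table at scene (230,130), a pink plate at (162,156), and a perforated insert in a box at (78,172). By the description I want the smaller grey one, in the drain tray. Next I'll check it in a crop and measure it.

```bash
cat > h.py <<'E'
import numpy as np, cv2, json
from scipy.spatial.transform import Rotation as R
from workcell import env, vision
def cam(n):
    if n=="wrist":
        s=env.state(); T=np.eye(4); T[:3,:3]=R.from_euler('xyz',s['ee_rot'],degrees=True).as_matrix(); T[:3,3]=s['ee_pos']
        c=vision.camera(n); W=T@c['tool_from_camera']
    else:
        c=vision.camera(n); W=np.linalg.inv(c['camera_from_world'])
    return c['image'],c['camera_matrix'],W
def ray(K,W,uv):
    d=np.array([(uv[0]-K[0,2])/K[0,0],-(uv[1]-K[1,2])/K[1,1],-1.]); return W[:3,3],W[:3,:3]@d
def plane(K,W,uv,z):
    o,d=ray(K,W,uv); return o+d*(z-o[2])/d[2]
def proj(K,W,p):
    q=np.linalg.inv(W)@np.append(p,1); return np.array([K[0,0]*q[0]/-q[2]+K[0,2], K[1,1]*q[1]/q[2]*1+K[1,2]]) 
def tri(rs):
    A=0;b=0
    for o,d in rs:
        d=d/np.linalg.norm(d);P=np.eye(3)-np.outer(d,d);A=A+P;b=b+P@o
    return np.linalg.solve(A,b)
def crop(im,x0,x1,y0,y1,f,name):
    cv2.imwrite('pics/'+name,cv2.resize(im[y0:y1,x0:x1,::-1],None,fx=f,fy=f,interpolation=cv2.INTER_CUBIC))
E
python3 - <<'E'
from h import *
from scipy import ndimage
for n,(x0,x1,y0,y1) in {"scene":(165,250,100,210),"side":(225,375,95,190)}.items():
    im,K,W=cam(n)
    crop(im,x0,x1,y0,y1,5,n+"_p.png")
    m=(im.max(2)<40).astype(np.uint8)
    k,l,st,ce=cv2.connectedComponentsWithStats(m)
    for i in range(1,k):
        if x0<ce[i][0]<x1 and y0<ce[i][1]<y1 and st[i][4]>15: 
            print(n,st[i],ce[i],plane(K,W,ce[i],.022),plane(K,W,ce[i],.038))
E
```

```text
scene [174 102  10  21 118] [178.74576271 112.15254237] [ 0.32045038 -0.53226338  0.022     ] [ 0.33137404 -0.51987895  0.038     ]
scene [222 124  15   7  83] [229.         127.43373494] [ 0.27056344 -0.29774385  0.022     ] [ 0.28214961 -0.28847386  0.038     ]
scene [197 175  12   6  53] [202.73584906 177.73584906] [ 0.53983511 -0.22925633  0.022     ] [ 0.54784532 -0.22089586  0.038     ]
side [295  84  49  30 859] [317.93946449 100.99767171] [ 0.36061935 -0.56467139  0.022     ] [ 0.36164353 -0.54451033  0.038     ]
side [263 116  11   7  67] [268.32835821 118.65671642] [ 0.5402341  -0.44103486  0.022     ] [ 0.53840759 -0.42283606  0.038     ]
side [337 144  11  17 108] [341.90740741 151.98148148] [ 0.26942584 -0.29964747  0.022     ] [ 0.27189737 -0.28369265  0.038     ]
side [259 154   7  13  45] [261.88888889 159.66666667] [ 0.53934057 -0.23162002  0.022     ] [ 0.53752825 -0.21674488  0.038     ]
```

Run:
```python
from h import *
im,K,W=cam("scene"); crop(im,225,345,130,255,5,"scene_c.png")
im,K,W=cam("side"); crop(im,190,330,165,285,5,"side_c.png")
```

```text
(no output)
```

View pics/scene_p.png

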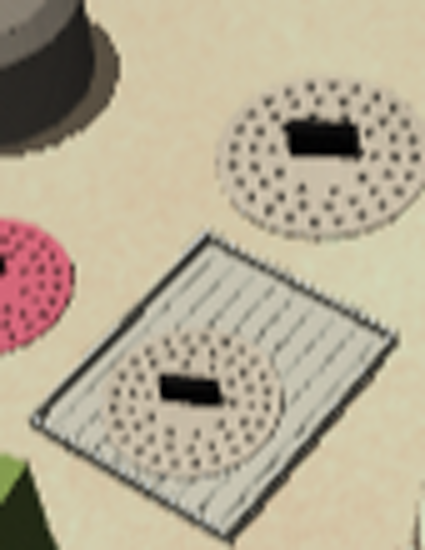

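View pics/scene_c.png

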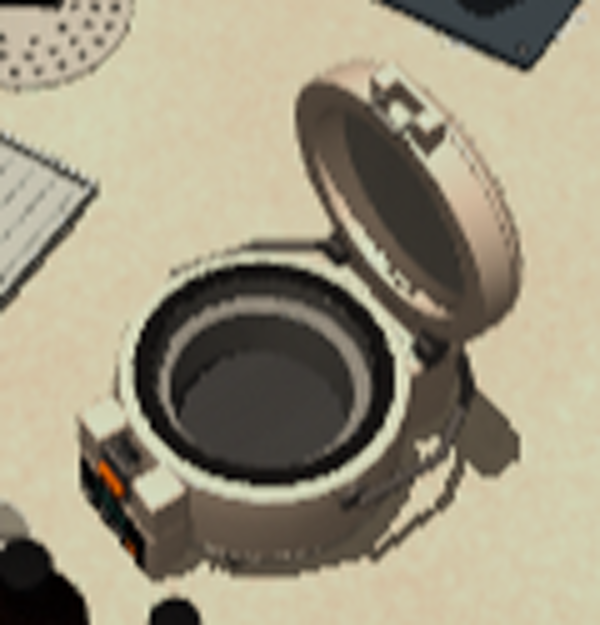

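View pics/side_c.png

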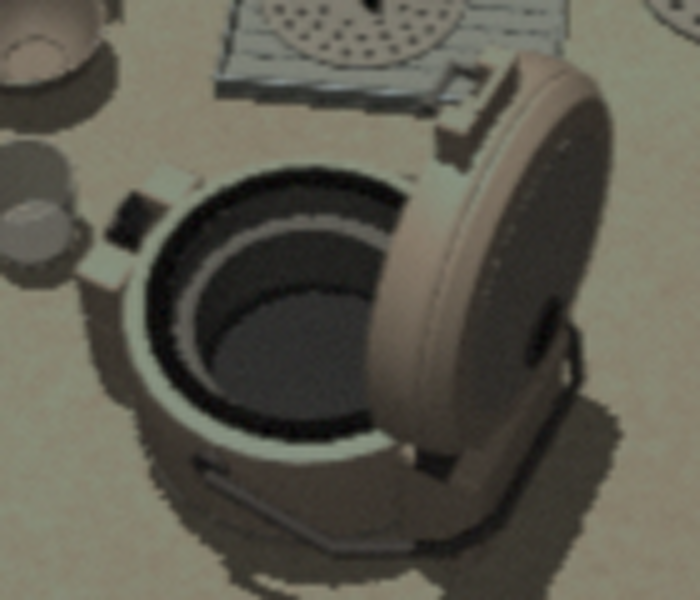

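View pics/side_p.png

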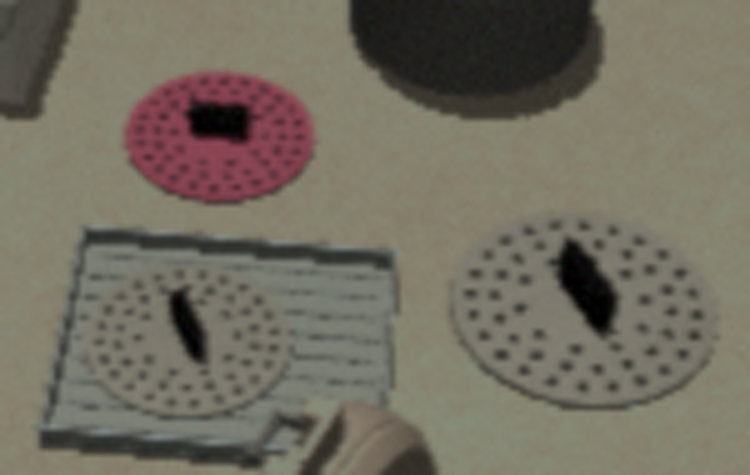

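The crop at scene (203,178) confirms it: a grey plate with 14 cm holes pattern in the blue-grey tray, clearly smaller than the one at (230,130). The cooker's lid opens toward the robot base, and its front panel is at scene (250,225). Next I'll measure the cooker.

Run:
```python
from h import *
from scipy.optimize import least_squares
def circ(P):
    f=lambda p:np.hypot(P[:,0]-p[0],P[:,1]-p[1])-p[2]
    r=least_squares(f,[*P.mean(0),.08],loss='soft_l1',f_scale=.001);return r.x,np.abs(r.fun).mean()
im,K,W=cam("scene")
a=plane(K,W,(292.4,179.4),.12);b=plane(K,W,(311.4,199.4),.12);print('hinge',a,b,(a+b)/2, np.linalg.norm(a-b))
c0=(225+265/5,130+370/5)
# radial profile: outer edge dark->light of seal ring
g=cv2.cvtColor(im,cv2.COLOR_RGB2GRAY).astype(float)
for n,c0,angs,z in (("scene",(278,204),np.r_[60:300:6],.117),("side",(252,226),np.r_[60:285:6],.117)):
    im,K,W=cam(n); g=cv2.cvtColor(im,cv2.COLOR_RGB2GRAY).astype(np.float32)
    P=[];uvs=[]
    for an in np.deg2rad(angs):
        rr=np.arange(14,40,.25)
        xs=(c0[0]+rr*np.cos(an)).astype(np.float32);ys=(c0[1]+rr*np.sin(an)).astype(np.float32)
        v=cv2.remap(g,xs[None],ys[None],cv2.INTER_LINEAR)[0]
        d=v[8:]-v[:-8]; i=np.argmax(d*(np.arange(len(d))>30)); uv=(xs[i+4],ys[i+4]);uvs.append(uv)
        P.append(plane(K,W,uv,z)[:2])
    P=np.array(P);x,e=circ(P);print(n,x,e)
    r=np.hypot(*(P-x[:2]).T); 
    o=im[:,:,::-1].copy(); o=cv2.resize(o,None,fx=4,fy=4)
    for u,v in uvs: cv2.circle(o,(int(u*4+2),int(v*4+2)),3,(0,255,0),-1)
    cv2.imwrite(f"pics/{n}_ring.png",o[int(c0[1])*4-250:int(c0[1])*4+250,int(c0[0])*4-300:int(c0[0])*4+300])
```

```text
hinge [0.41717063 0.09039734 0.12      ] [0.45311417 0.187112   0.12      ] [0.4351424  0.13875467 0.12      ] 0.10317782229731401
scene [0.52927227 0.09881093 0.09081834] 0.001930243664893682
side [0.52816709 0.09709259 0.08976005] 0.0005922865171452151
```

View pics/scene_ring.png

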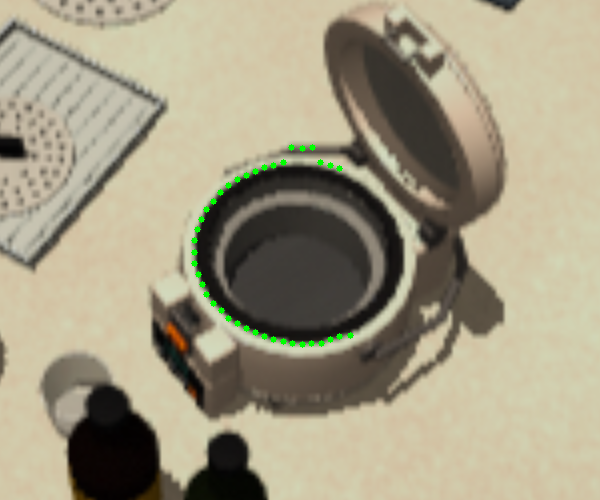

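View pics/side_ring.png

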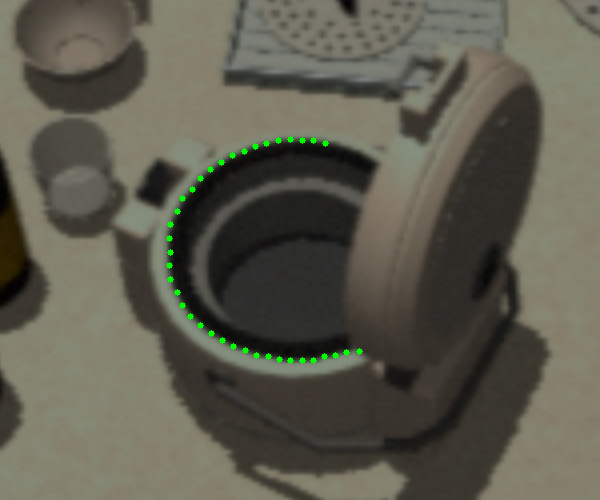

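The pot centre is about (0.529, 0.098) and the hinge about (0.435, 0.139), so the cooker's yaw is about 158°. I'll lift now and travel over to view the pot with the wrist camera.

```bash
python3 -m crank '0 0 -36 0 1;0 0 -36 0 1;0 0 -36 0 1;0 0 -36 0 1;0 0 -36 0 1;0 0 -36 0 1;0 0 0 0 1'
```

```text
t: 1.08
ee_pos: [0.1786, 0.495, 0.4562]
ee_rot: [179.1, 0.1, 160.2]
wrist_force: [-1.1, -0.6, 0.5]
grip_width: 1.0
```

```bash
python3 -m crank '-32 -21 0 0 1;-32 -21 0 0 1;-32 -21 0 0 1;-32 -21 0 0 1;-32 -21 0 0 1;-32 -21 0 0 1'
python3 - <<'E'
from h import *
im,K,W=cam("side");cv2.imwrite("pics/side1.png",im[:,:,::-1])
im,K,W=cam("scene");cv2.imwrite("pics/scene1.png",im[:,:,::-1])
E
```

```text
t: 1.58
ee_pos: [0.3165, 0.3088, 0.4475]
ee_rot: [180.0, 0.0, 160.2]
wrist_force: [1.1, -0.0, 0.3]
grip_width: 0.999
```

View pics/side1.png

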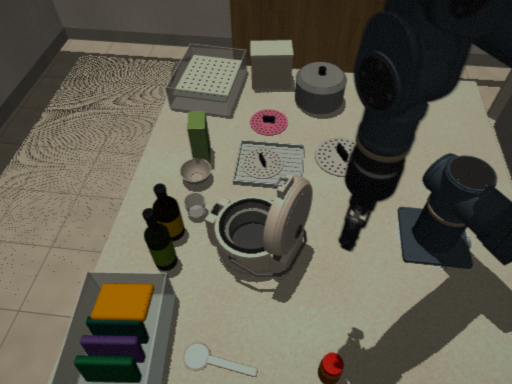

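View pics/scene1.png

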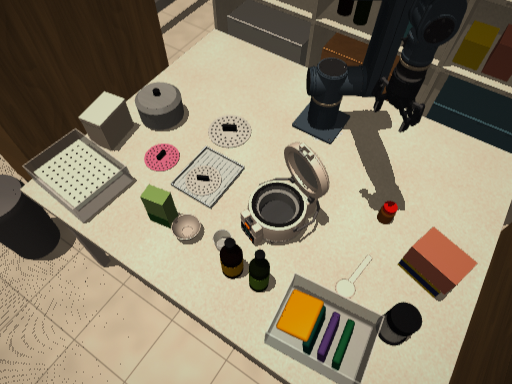

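The gripper is well above the table, at scene (400,105), and the forearm is higher than the lid. I'll continue until I'm over the pot.

```bash
python3 -m crank '-32 -21 0 0 1;-32 -21 0 0 1;-32 -21 0 0 1;-32 -21 0 0 1;-32 -21 0 0 1;-32 -21 0 0 1;-32 -21 0 0 1;0 0 0 0 1;0 0 0 0 1'
python3 - <<'E'
from h import *
im,K,W=cam("side");cv2.imwrite("pics/side2.png",im[:,:,::-1])
im,K,W=cam("wrist");cv2.imwrite("pics/wrist2.png",im[:,:,::-1]);np.savez("w2",im=im,K=K,W=W)
print(env.state()['q'],env.state()['ee_pos'],env.state()['ee_rot'])
E
```

```text
t: 2.43
ee_pos: [0.4778, 0.0952, 0.4461]
ee_rot: [-180.0, -0.1, 160.0]
wrist_force: [0.4, 0.3, 0.1]
grip_width: 1.0
[3.56071636e+00 8.03019365e+00 3.75384005e+01 1.19528696e+02
 4.57961697e-02 2.33467304e+01] [0.47639495 0.09692622 0.44745618] [ 1.79966073e+02 -3.69605489e-02  1.60213989e+02]
```

View pics/side2.png

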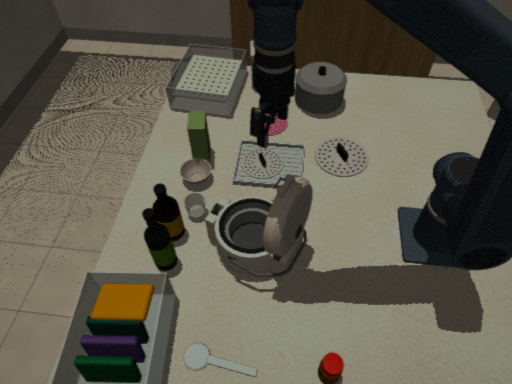

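View pics/wrist2.png

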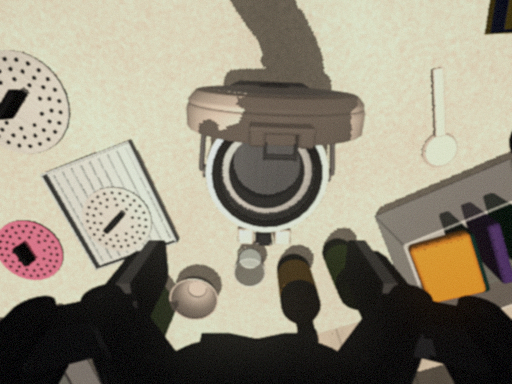

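The wrist view shows the pot at about (265,180) with the lid aligned to the image. The front catch is at (263,238), and the target plate's handle is at (114,222) in the tray. Now I'll measure from here.

```bash
cat >> h.py <<'E'
from scipy.optimize import least_squares
def circ(P,r0=.08):
    f=lambda p:np.hypot(P[:,0]-p[0],P[:,1]-p[1])-p[2]
    r=least_squares(f,[*P.mean(0),r0],loss='soft_l1',f_scale=.001);return r.x,np.abs(r.fun).mean()
def edge(im,K,W,c0,angs,r0,r1,z,sign=1,w=6):
    g=cv2.cvtColor(im,cv2.COLOR_RGB2GRAY).astype(np.float32);P=[];U=[]
    for an in np.deg2rad(angs):
        rr=np.arange(r0,r1,.25)
        xs=(c0[0]+rr*np.cos(an)).astype(np.float32);ys=(c0[1]+rr*np.sin(an)).astype(np.float32)
        v=cv2.remap(g,xs[None],ys[None],cv2.INTER_LINEAR)[0]
        i=np.argmax(sign*(v[w:]-v[:-w]))+w//2;U.append((xs[i],ys[i]));P.append(plane(K,W,U[-1],z)[:2])
    return np.array(P),np.array(U)
def handle(im,K,W,box,z,thr=40):
    x0,x1,y0,y1=box
    m=(im.max(2)<thr).astype(np.uint8);k,l,st,ce=cv2.connectedComponentsWithStats(m)
    i=max([i for i in range(1,k) if x0<ce[i][0]<x1 and y0<ce[i][1]<y1],key=lambda i:st[i][4])
    ys,xs=np.nonzero(l==i);P=np.array([plane(K,W,u,z)[:2] for u in zip(xs,ys)]).astype(np.float32)
    (c,s,a)=cv2.minAreaRect(P*1000); u=np.linalg.svd(P-P.mean(0))[2][0]
    return st[i],P.mean(0),np.rad2deg(np.arctan2(u[1],u[0]))%180,s,c
E
python3 - <<'E'
from h import *
d=np.load("w2.npz");im,K,W=d['im'],d['K'],d['W']
print(handle(im,K,W,(95,135,200,240),.034))
print(handle(im,K,W,(95,135,200,240),.024))
P,U=edge(im,K,W,(267,172),np.r_[-5:186:6],46,64,.117)
print(circ(P)); 
P2,U2=edge(im,K,W,(117,223),np.r_[0:360:8],26,42,.008,-1)
print('plate',circ(P2))
o=cv2.resize(im[:,:,::-1],None,fx=3,fy=3)
for u in np.r_[U,U2]: cv2.circle(o,(int(u[0]*3+1),int(u[1]*3+1)),3,(0,255,0),-1)
cv2.imwrite("pics/w2o.png",o[240:840,150:950])
print('catch',plane(K,W,(263.5,238),.11))
im,K,W=cam("scene");print(handle(im,K,W,(190,215,168,190),.024))
im,K,W=cam("side");
E
```

```text
(array([115, 214,   7,   8,  20], dtype=int32), array([ 0.5286534 , -0.21083581], dtype=float32), np.float32(115.392624), (5.417177200317383, 18.771228790283203), (528.4356689453125, -211.70257568359375))
(array([115, 214,   7,   8,  20], dtype=int32), array([ 0.53085005, -0.21681102], dtype=float32), np.float32(115.39262), (5.514497756958008, 19.10841941833496), (530.6284790039062, -217.69337463378906))
(array([0.52743842, 0.09633485, 0.08860792]), np.float64(0.000210644351974037))
plate (array([ 0.55011292, -0.24532059,  0.07366436]), np.float64(0.007053427084918015))
catch [0.63297019 0.0536556  0.11      ]
(array([197, 175,  12,   6,  52], dtype=int32), array([ 0.5411    , -0.22851096], dtype=float32), np.float32(111.62693), (20.473623275756836, 46.63941955566406), (541.5078735351562, -229.2329864501953))
```

View pics/w2o.png

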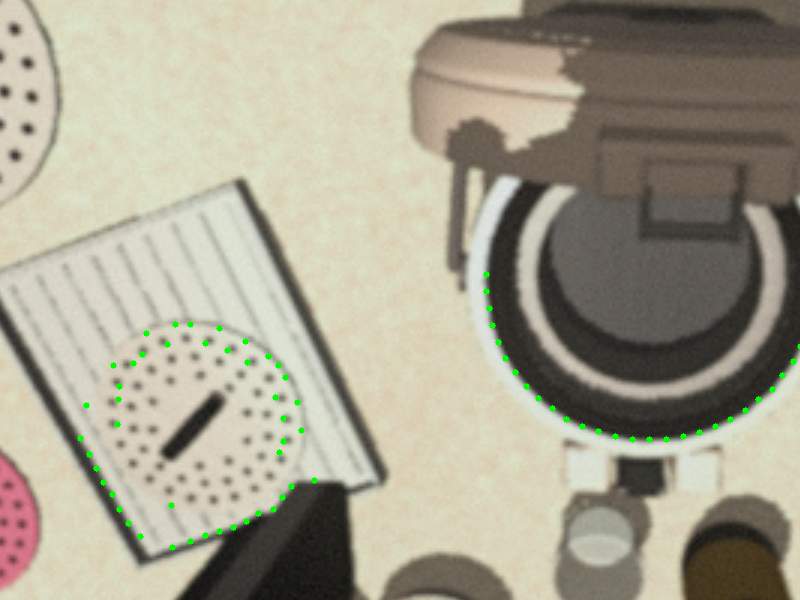

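```bash
python3 -m crank '-19 -31 0 0 1;-19 -31 0 0 1;-19 -31 0 0 1;-19 -31 0 0 1;-19 -31 0 0 1;-19 -31 0 0 1;-19 -31 0 0 1;-19 -31 0 0 1;-18 -31 0 0 1;0 0 0 0 1' && python3 -m crank '0 0 28 0.112 1;0 0 28 0.112 1;0 0 28 0.112 1;0 0 28 0.112 1;0 0 28 0.112 1;0 0 28 0.112 1;0 0 28 0.112 1;0 0 0 0 1;0 0 0 0 1'
python3 - <<'E'
from h import *
im,K,W=cam("wrist");cv2.imwrite("pics/wrist3.png",im[:,:,::-1]);np.savez("w3",im=im,K=K,W=W)
print(env.state()['q'],env.state()['ee_pos'],env.state()['ee_rot'])
E
```

```text
t: 3.47
ee_pos: [0.5442, -0.2294, 0.4425]
ee_rot: [-179.9, -0.3, 160.0]
wrist_force: [0.9, 0.3, -2.8]
grip_width: 0.998
t: 4.22
ee_pos: [0.541, -0.2217, 0.2505]
ee_rot: [-179.8, -0.3, 115.8]
wrist_force: [-0.2, 1.0, 0.3]
grip_width: 0.999
[-2.88843602e+01  1.25324187e+01  1.90187931e+01  9.64585724e+01
  5.16455456e-03  3.53659662e+01] [ 0.54244112 -0.2228129   0.25352754] [1.79979697e+02 1.96825314e-02 1.15749671e+02]
```

View pics/wrist3.png

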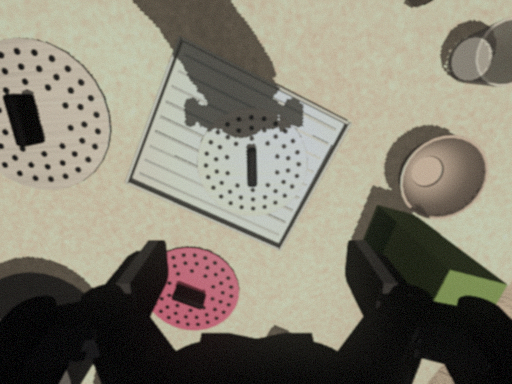

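The handle is at (252,165) and nearly aligned with the tool. The carton lies to the right at (435,275), so I'll check its clearance.

Run:
```python
from h import *
d=np.load("w3.npz");im,K,W=d['im'],d['K'],d['W']
for z in(.034,.03): print(handle(im,K,W,(235,265,145,185),z,60))
m=(im.max(2)<60)&(np.indices(im.shape[:2])[1]>240)&(np.indices(im.shape[:2])[1]<262)&(np.indices(im.shape[:2])[0]>138)&(np.indices(im.shape[:2])[0]<192)
ys,xs=np.nonzero(m);print(xs.min(),xs.max(),ys.min(),ys.max())
crop(im,190,315,100,220,5,"w3c.png")
T=np.linalg.inv(np.block([[R.from_euler('xyz',[180,0,115.75],degrees=True).as_matrix(),np.array([[.5424],[-.2228],[.2535]])],[np.zeros((1,3)),1]]))
for uv,z in (((376,208),.165),((440,270),.165),((432,300),.165),((505,285),.165),((358,245),0)):
    p=plane(K,W,uv,z);print(uv,p,(T@np.append(p,1))[:3])
im,K,W=cam("scene")
print(handle(im,K,W,(190,215,168,190),.024))
```

```text
(array([248, 147,   8,  39, 276], dtype=int32), array([ 0.5371639 , -0.23068398], dtype=float32), np.float32(117.28468), (8.587556838989258, 47.100765228271484), (537.2012939453125, -230.4041290283203))
(array([248, 147,   8,  39, 276], dtype=int32), array([ 0.5374862 , -0.23152156], dtype=float32), np.float32(117.28468), (8.682827949523926, 47.623226165771484), (537.5238647460938, -231.2386932373047))
248 255 147 185
(376, 208) [ 0.63149808 -0.19035179  0.165     ] [-0.00948219  0.09434745  0.0885    ]
(440, 270) [ 0.71109091 -0.21461503  0.165     ] [-0.06591478  0.15549552  0.0885    ]
(432, 300) [ 0.72250302 -0.24255419  0.165     ] [-0.09603746  0.15363636  0.0885    ]
(505, 285) [ 0.77062955 -0.2022047   0.165     ] [-0.0806031   0.21451349  0.0885    ]
(358, 245) [ 0.72724059 -0.27499024  0.        ] [-0.12731077  0.14381179  0.2535    ]
(array([197, 175,  12,   6,  52], dtype=int32), array([ 0.5411    , -0.22851096], dtype=float32), np.float32(111.62693), (20.473623275756836, 46.63941955566406), (541.5078735351562, -229.2329864501953))
```

View pics/w3c.png

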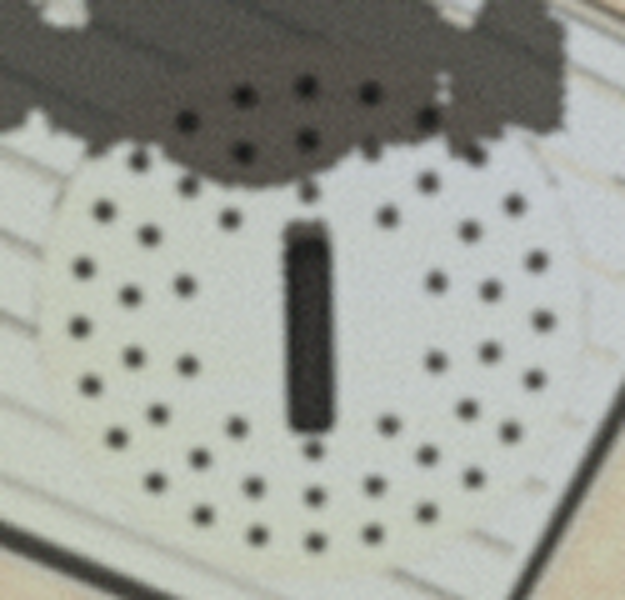

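```bash
cat >> h.py <<'E'
def toolW(c_tfc,pos,yaw):
    T=np.eye(4);T[:3,:3]=R.from_euler('xyz',[180,0,yaw],degrees=True).as_matrix();T[:3,3]=pos;return T@c_tfc
TFC=vision.camera("wrist")["tool_from_camera"] if 0 else np.array([[0.00017209883737533488,0.9571073670175155,0.28973342641605776,0.07526246639889855],[0.9999999371760507,-7.4932466433756e-05,-0.00034645781866613797,9.002068927832507e-05],[-0.00030988689035659563,0.2897334678388476,-0.9571073197840412,-0.14373597708361593],[0,0,0,1]])
E
python3 - <<'E'
from h import *
d=np.load("w3.npz");im,K=d['im'],d['K']
W=toolW(TFC,[.5422,-.2239,.251],115.27); print(handle(im,K,W,(235,265,145,185),.032,60)[1:])
W=toolW(TFC,[0,0,.251],0); print('tool xy(y flipped)',handle(im,K,W,(235,265,145,185),.032,60)[1:])
d=np.load("w2.npz");im,K=d['im'],d['K']
W=toolW(TFC,[.178-.9408*-.416+.3389*-.273,.494+.3389*-.416+.9408*-.273,.447],160.187);print(W[:3,3])
print(circ(edge(im,K,W,(267,172),np.r_[-5:186:6],46,64,.117)[0]), plane(K,W,(263.5,238),.11))
E
```

```text
(array([ 0.54025394, -0.23331736], dtype=float32), np.float32(116.76755), (8.648733139038086, 47.47919845581055), (540.2952270507812, -233.04029846191406))
tool xy(y flipped) (array([-0.00768545,  0.00578001], dtype=float32), np.float32(1.4975586), (8.648719787597656, 47.479190826416016), (-7.4524993896484375, 5.624348163604736))
[0.40607639 0.12177421 0.59073598]
(array([0.52794027, 0.09600889, 0.08863578]), np.float64(0.0002107915076794628)) [0.63359712 0.05343361 0.11      ]
```

```bash
python3 -m crank '-7.5 -5.8 0 -0.026 1;0 0 30 0 1;0 0 30 0 1;0 0 30 0 1;0 0 30 0 1;0 0 30 0 1;0 0 30 0 1;0 0 0 0 1;0 0 0 0 1'
python3 - <<'E'
from h import *
im,K,W=cam("wrist");cv2.imwrite("pics/wrist4.png",im[:,:,::-1]);np.savez("w4",im=im,K=K,W=W)
print(env.state()['ee_pos'],env.state()['ee_rot'])
W=toolW(TFC,[0,0,.071],0); print(handle(im,K,W,(220,300,160,330),.034,60))
E
```

```text
t: 5.07
ee_pos: [0.5409, -0.2335, 0.0737]
ee_rot: [180.0, 0.0, 117.1]
wrist_force: [-0.1, -0.0, 1.3]
grip_width: 0.999
[ 0.54230585 -0.2343224   0.07572312] [179.8582353    0.2144402  117.04711981]
(array([ 245,  172,   20,   74, 1182], dtype=int32), array([0.00790547, 0.00113451], dtype=float32), np.float32(179.43872), (11.789145469665527, 49.554351806640625), (5.772178649902344, 1.0920629501342773))
```

View pics/wrist4.png

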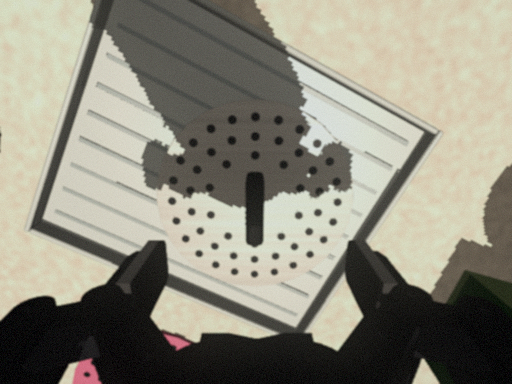

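The handle is between the fingers at (255,210), about 4 mm toward tool +x. I'll descend, then close.

```bash
python3 -m crank '4 -1 19 0 1;0 0 20 0 1;0 0 19 0 1;0 0 0 0 1;0 0 0 0 1' && python3 -m crank '0 0 0 0 -1;0 0 0 0 -1;0 0 0 0 -1;0 0 0 0 -1;0 0 0 0 -1;0 0 0 0 -1;0 0 0 0 -1;0 0 0 0 -1'
python3 - <<'E'
from h import *
im,K,W=cam("wrist");cv2.imwrite("pics/wrist5.png",im[:,:,::-1])
s=env.state();print(s['ee_pos'],s['ee_rot'],s['wrist_force'],s['grip_width'])
E
```

```text
t: 5.53
ee_pos: [0.5392, -0.2311, 0.0171]
ee_rot: [179.9, 0.2, 117.0]
wrist_force: [0.2, -0.2, 0.3]
grip_width: 0.999
t: 6.2
ee_pos: [0.5379, -0.2304, 0.015]
ee_rot: [180.0, 0.0, 117.0]
wrist_force: [-0.3, 0.2, 2.6]
grip_width: 0.121
[ 0.53794327 -0.23040391  0.01496963] [1.79962815e+02 4.25573120e-02 1.16992997e+02] [-0.29933606 -0.12653167  2.90628267] 0.1258426894671807
```

View pics/wrist5.png

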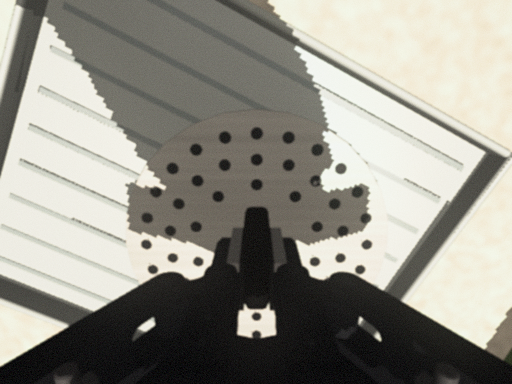

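The handle is gripped at width 0.126, about 11 mm. I'll lift a little and check the plate's position relative to the tool.

```bash
python3 -m crank '0 0 -10 0 -1;0 0 -25 0 -1;0 0 -30 0 -1;0 0 -30 0 -1;0 0 -30 0 -1;0 0 -30 0 -1;0 0 -30 0 -1;0 0 0 0 -1;0 0 0 0 -1'
python3 - <<'E'
from h import *
im,K,W=cam("wrist");cv2.imwrite("pics/wrist6.png",im[:,:,::-1]);np.savez("w6",im=im,K=K,W=W)
s=env.state();print(s['q'],s['ee_pos'],s['ee_rot'],s['wrist_force'],s['ft_torque'],s['grip_width'])
im,K,W=cam("side");cv2.imwrite("pics/side6.png",im[:,:,::-1])
for n,uv in dict(oil=(163,266),sauce=(176,238),cup=(195,216),bowl=(197,186),carton=(202,155),paddle=(205,355)).items(): print(n,plane(K,W,uv,0))
E
```

```text
t: 7.0
ee_pos: [0.5386, -0.2309, 0.2019]
ee_rot: [179.9, 0.2, 117.0]
wrist_force: [-0.4, -1.2, -2.4]
grip_width: 0.128
[-2.97564266e+01  1.14409452e+01  1.15660299e+01  9.01185970e+01
 -4.39420277e-03  3.32550773e+01] [ 0.5375135  -0.2302611   0.19938439] [-1.79999883e+02  7.83487709e-03  1.16988496e+02] [-0.91178185  0.09650661 -1.77809948] [ 0.02677062 -0.00182087 -0.00659421] 0.12407256025844106
oil [0.77217306 0.19048276 0.        ]
sauce [0.75871647 0.09484801 0.        ]
cup [0.72001104 0.00949071 0.        ]
bowl [ 0.74005774 -0.10966248  0.        ]
carton [ 0.75321124 -0.24985389  0.        ]
paddle [0.60322986 0.41735016 0.        ]
```

View pics/wrist6.png

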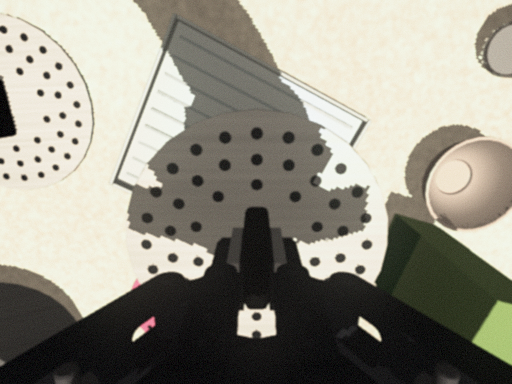

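View pics/side6.png

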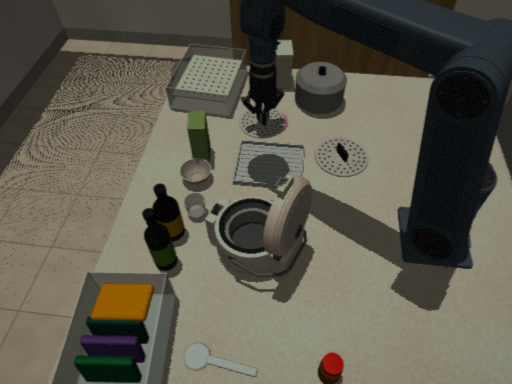

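The plate hangs level in the grip. I'll find its centre in the tool frame from the outer ring of holes.

Run:
```python
from h import *
d=np.load("w6.npz");im,K=d['im'],d['K']
H=np.array([(147,218),(157,192),(172,168),(196,149),(225,137),(257,133),(288,137),(318,150),(341,168),(357,191),(365,218),(367,244),(146,244),(153,269),(361,269)],float)
g=255-cv2.cvtColor(im,cv2.COLOR_RGB2GRAY).astype(float)
U=[]
for x,y in H.astype(int):
    w=g[y-7:y+8,x-7:x+8];w=np.clip(w-(w.max()*.5+np.median(w)*.5),0,None);yy,xx=np.mgrid[-7:8,-7:8]
    U.append((x+(w*xx).sum()/w.sum(),y+(w*yy).sum()/w.sum()))
U=np.array(U)
for zt in (-.004,-.006,-.008):
    W=toolW(TFC,[0,0,0],0)
    P=np.array([plane(K,W,u,zt)[:2] for u in U]); x,e=circ(P,.06);print(zt,x,e)
```

```text
-0.004 [-1.16004645e-03 -6.57614673e-05  5.91317001e-02] 0.00012461813231768362
-0.006 [-2.19482084e-03 -6.57263689e-05  5.99324738e-02] 0.00012617195436218271
-0.008 [-3.22960151e-03 -6.57001990e-05  6.07332557e-02] 0.00012772175838194065
```

The plate centre sits at tool x = -2 mm. I'll carry it toward the pot and check clearance partway.

```bash
python3 -m crank '29.7 14 -3 0 -1;29.7 14 -3 0 -1;29.7 14 -3 0 -1;29.7 14 -3 0 -1;29.7 14 -3 0 -1;29.7 14 -3 0 -1;29.7 14 -3 0 -1;0 0 0 0 -1'
python3 - <<'E'
from h import *
im,K,W=cam("side");cv2.imwrite("pics/side7.png",im[:,:,::-1])
s=env.state();print(s['q'],s['ee_pos'])
im,K,W=cam("scene");cv2.imwrite("pics/scene7.png",im[:,:,::-1])
E
```

```text
t: 7.77
ee_pos: [0.5286, 0.0054, 0.2183]
ee_rot: [-179.9, -0.4, 117.4]
wrist_force: [0.6, 0.3, -2.6]
grip_width: 0.122
[-7.01415277e+00  3.46996453e+00  4.92449222e+00  9.17192516e+01
  3.66544796e-02  5.57068811e+01] [0.52894845 0.00252835 0.21807626]
```

View pics/side7.png

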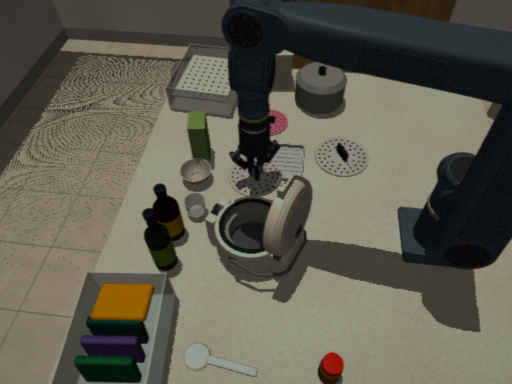

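View pics/scene7.png

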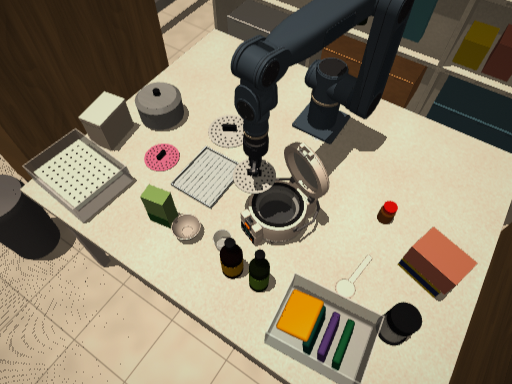

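The forearm is high and stands well to the -y side of the lid (lid at side (290,215), plate at (255,178)). I'll finish the approach and rotate so that the wrist camera faces away from the lid.

```bash
python3 -m crank '0 0 0 0.125 -1;0 0 0 0.125 -1;0 0 0 0.125 -1;0 0 0 0.125 -1;0 0 0 0.125 -1;0 0 0 0.125 -1;0 0 0 0.125 -1;0 0 0 0.125 -1;0 0 0 0 -1;0 0 0 0 -1'
python3 - <<'E'
from h import *
im,K,W=cam("wrist");cv2.imwrite("pics/wrist8.png",im[:,:,::-1]);np.savez("w8",im=im,K=K,W=W)
s=env.state();print(s['q'],s['ee_pos'],s['ee_rot'])
# commanded estimate
c=np.array([.5377,-.2301]);y=np.deg2rad(116.76);c=c+7*(29.7e-3*np.array([np.cos(y),np.sin(y)])+14e-3*np.array([np.sin(y),-np.cos(y)]));print('cmd',c)
d=np.array([.5282,.0965])-c; y=np.deg2rad(116.76-57.3); print('plate centre shift in tool', 1e3*d@[np.cos(y),np.sin(y)]+2.2, 1e3*d@[np.sin(y),-np.cos(y)])
E
```

```text
t: 8.7
ee_pos: [0.5299, -0.0017, 0.2189]
ee_rot: [-179.9, 0.1, 59.8]
wrist_force: [-0.1, -0.5, -2.3]
grip_width: 0.125
[-7.39695218e+00  3.49154034e+00  5.07286113e+00  9.17072073e+01
 -1.87224884e-02  1.12822670e+02] [ 0.53001249 -0.00145042  0.21917718] [-1.79891231e+02  6.60855219e-02  5.97804614e+01]
cmd [ 5.31596370e-01 -3.41092228e-04]
plate centre shift in tool 83.88094443308356 -52.13401758417187
```

View pics/wrist8.png

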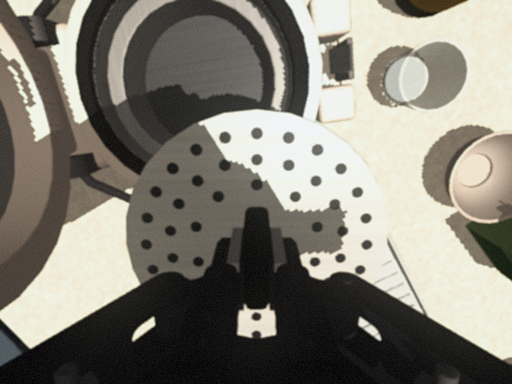

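Run:
```python
from h import *
d=np.load("w8.npz");im,K=d['im'],d['K']
W=toolW(TFC,[0,0,.2190],0)
P,U=edge(im,K,W,(196,78),np.r_[-40:26:4,140:206:4],95,130,.117,1)
x,e=circ(P);print(x,e)
f=lambda p:np.hypot(P[:,0]-p[0],P[:,1]-p[1])-.0886
r=least_squares(f,x[:2],loss='soft_l1',f_scale=.001);print(r.x,np.abs(r.fun).mean())
o=im[:,:,::-1].copy()
for u in U: cv2.circle(o,(int(u[0]),int(u[1])),2,(0,255,0),-1)
cv2.imwrite("pics/w8o.png",o[:220])
```

```text
[0.08524266 0.04849535 0.08842426] 0.00032625923230248516
[0.0851578  0.04847765] 0.0003907485302201476
```

View pics/w8o.png

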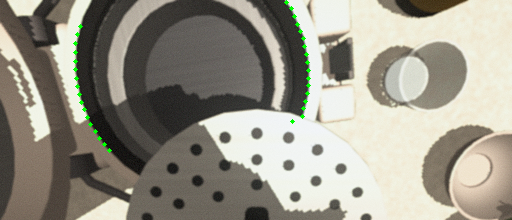

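```bash
python3 -m crank '21.8 -12.1 0 0 -1;21.8 -12.1 0 0 -1;21.8 -12.1 0 0 -1;21.8 -12.1 0 0 -1;0 0 18 0 -1;0 0 18 0 -1;0 0 18 0 -1;0 0 0 0 -1;0 0 0 0 -1'
python3 - <<'E'
from h import *
im,K,W=cam("wrist");cv2.imwrite("pics/wrist9.png",im[:,:,::-1]);np.savez("w9",im=im,K=K,W=W)
s=env.state();print(s['q'],s['ee_pos'],s['ee_rot'],s['wrist_force'])
im,K,W=cam("side");crop(im,180,340,90,290,3,"side9.png");np.savez("s9",im=im,K=K,W=W)
im,K,W=cam("scene");crop(im,200,350,80,260,3,"scene9.png");np.savez("c9",im=im,K=K,W=W)
E
```

```text
t: 9.5
ee_pos: [0.5315, 0.0988, 0.1648]
ee_rot: [-179.8, 0.1, 59.8]
wrist_force: [0.1, 0.2, -2.5]
grip_width: 0.128
[ 3.42468674e+00  4.97796988e+00  6.43747585e-01  8.57142237e+01
 -4.33006432e-03  1.23693461e+02] [0.53254269 0.09886495 0.16638901] [-1.79962094e+02  3.04781011e-02  5.97312375e+01] [ 0.25268714 -0.29178026 -1.59360136]
```

View pics/wrist9.png

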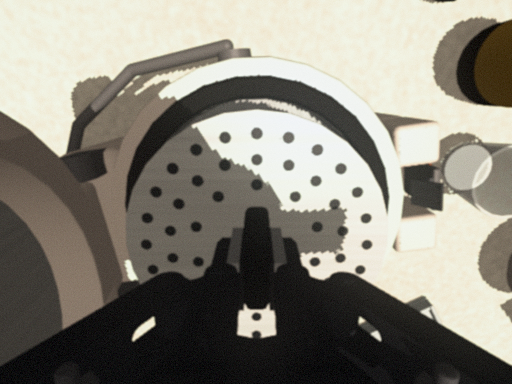

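View pics/side9.png

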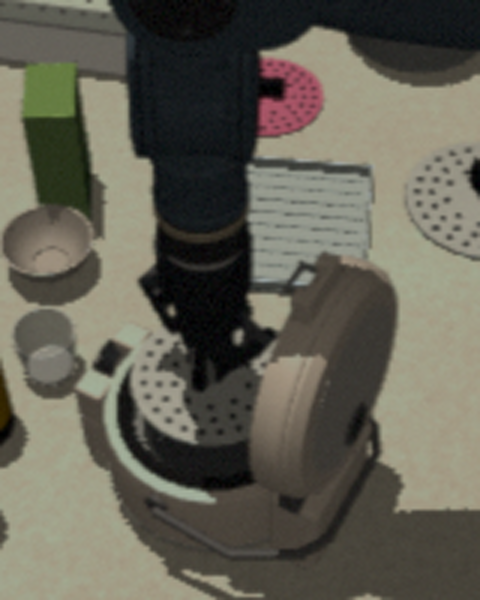

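View pics/scene9.png

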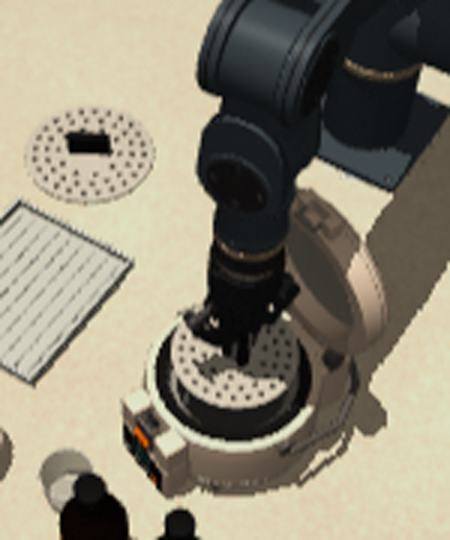

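Run:
```python
from h import *
d=np.load("w9.npz");im,K=d['im'],d['K']
W=toolW(TFC,[0,0,.165],0)
q=lambda p:proj(K,W,p)
c=np.array([-.0022,0,.117]);print(q(c))
# predicted ring radius in px
c0=(257,214)
P,U=edge(im,K,W,c0,np.r_[-165:-20:5],105,150,.117,1)
x,e=circ(P);print(x,e)
f=lambda p:np.hypot(P[:,0]-p[0],P[:,1]-p[1])-.0886
r=least_squares(f,x[:2],loss='soft_l1',f_scale=.001);print(r.x,np.abs(r.fun).mean())
o=im[:,:,::-1].copy()
for u in U: cv2.circle(o,(int(u[0]),int(u[1])),2,(0,255,0),-1)
cv2.imwrite("pics/w9o.png",o[:300])
```

```text
[256.0014977  215.00244509]
[-0.00135491 -0.0003579   0.08826374] 0.0001584712860171717
[-0.00176066 -0.00039607] 0.00018200820840735533
```

View pics/w9o.png

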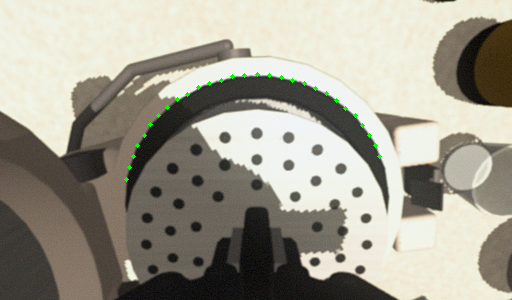

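The pot's centre and the plate's centre agree within 1 mm in the wrist view, so I'll lower gently.

```bash
python3 -m crank '0.3 0.3 15 0 -1;0 0 15 0 -1;0 0 10 0 -1;0 0 5 0 -1;0 0 5 0 -1;0 0 5 0 -1;0 0 3 0 -1;0 0 0 0 -1'
```

```text
t: 10.32
ee_pos: [0.5329, 0.0993, 0.108]
ee_rot: [-180.0, 0.0, 59.7]
wrist_force: [-0.6, -0.4, -2.7]
grip_width: 0.126
```

```bash
python3 -m crank '0 0 2 0 -1;0 0 2 0 -1;0 0 0 0 -1'; python3 -m crank '0 0 1.5 0 -1;0 0 1.5 0 -1;0 0 0 0 -1'
python3 - <<'E'
from h import *
im,K,W=cam("wrist");cv2.imwrite("pics/wrist10.png",im[:,:,::-1])
im,K,W=cam("side");crop(im,180,340,90,290,3,"side10.png")
E
```

```text
t: 10.57
ee_pos: [0.5331, 0.0993, 0.1043]
ee_rot: [-180.0, 0.0, 59.7]
wrist_force: [-0.0, 0.4, -2.8]
grip_width: 0.122
t: 10.82
ee_pos: [0.533, 0.0993, 0.1011]
ee_rot: [-180.0, 0.0, 59.7]
wrist_force: [0.6, -0.3, -2.3]
grip_width: 0.124
```

View pics/wrist10.png

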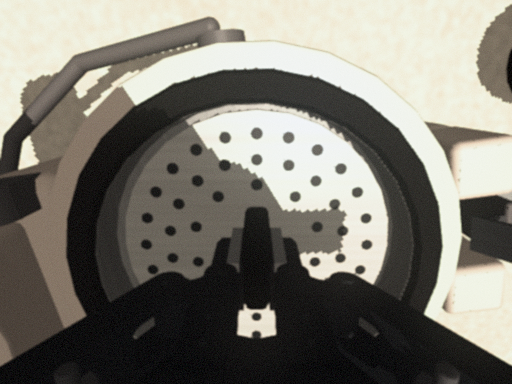

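View pics/side10.png

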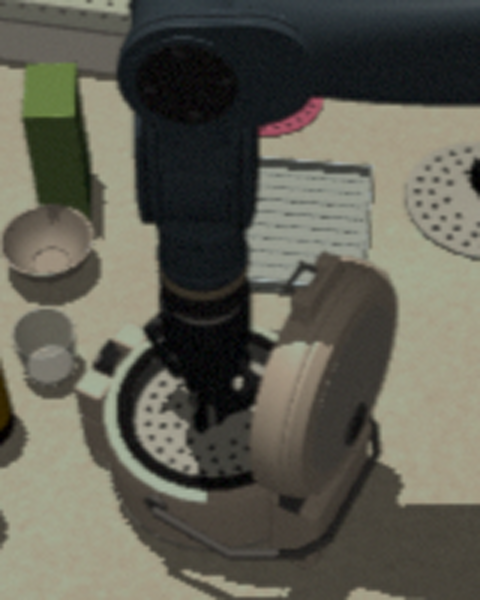

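The plate is inside the bore with an even gap around it, and the force hasn't changed yet. I'll go down in 1 mm steps.

```bash
for i in 1; do python3 -m crank '0 0 1 0 -1;0 0 0 0 -1'; python3 -m crank '0 0 1 0 -1;0 0 0 0 -1';  python3 -m crank '0 0 1 0 -1;0 0 0 0 -1'; done
```

```text
t: 11.08
ee_pos: [0.5333, 0.0993, 0.101]
ee_rot: [180.0, -0.0, 59.7]
wrist_force: [-0.7, 0.3, 0.1]
grip_width: 0.121
t: 11.25
ee_pos: [0.5334, 0.0993, 0.101]
ee_rot: [179.9, -0.0, 59.7]
wrist_force: [-2.3, -0.2, 4.4]
grip_width: 0.123
t: 11.42
ee_pos: [0.5334, 0.0993, 0.1009]
ee_rot: [179.9, -0.0, 59.7]
wrist_force: [-4.5, -1.0, 8.5]
grip_width: 0.125
```

The plate is seated: the force rises to 8.5 N and z holds. I'll ease off, then release.

```bash
python3 -m crank '0 0 -2 0 -1;0 0 0 0 -1;0 0 0 0 -0.6;0 0 0 0 -0.3;0 0 0 0 0;0 0 0 0 0.2;0 0 0 0 0.2;0 0 0 0 0.2' && python3 -m crank '0 0 -8 0 0.2;0 0 -20 0 0.2;0 0 -25 0 0.2;0 0 -30 0 0.2;0 0 0 0 0.2;0 0 0 0 0.2'
python3 - <<'E'
from h import *
im,K,W=cam("wrist");cv2.imwrite("pics/wrist11.png",im[:,:,::-1]);np.savez("w11",im=im,K=K,W=W)
s=env.state();print(s['ee_pos'],s['ee_rot'],s['wrist_force'],s['grip_width'])
im,K,W=cam("side");crop(im,180,340,90,290,3,"side11.png");np.savez("s11",im=im,K=K,W=W)
E
```

```text
t: 12.08
ee_pos: [0.5331, 0.0993, 0.1003]
ee_rot: [-180.0, 0.0, 59.7]
wrist_force: [-0.4, 0.3, -0.4]
grip_width: 0.598
t: 12.58
ee_pos: [0.5351, 0.0995, 0.187]
ee_rot: [179.7, -0.2, 59.7]
wrist_force: [-0.5, 1.2, 0.3]
grip_width: 0.598
[0.53401044 0.09936913 0.18499689] [ 1.79858088e+02 -9.34088445e-02  5.96974378e+01] [-0.47919136 -0.85895606  0.19948365] 0.5992855973215119
```

View pics/wrist11.png

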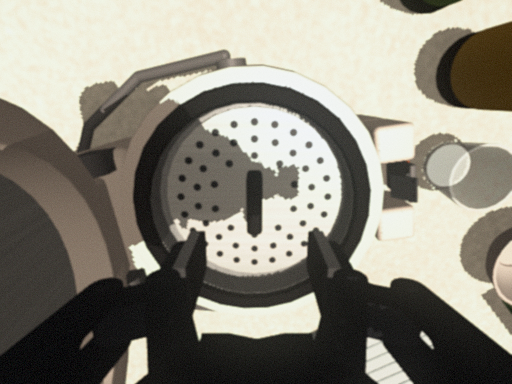

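View pics/side11.png

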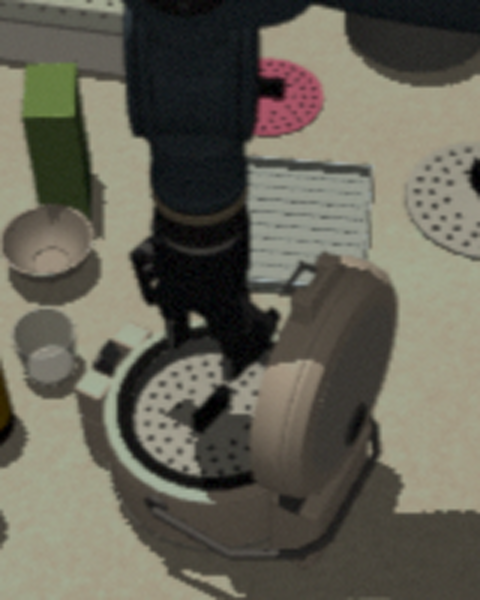

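The plate lies in the pot, let go, with the handle at (254,202). I'll verify concentricity and level from the hole ring.

Run:
```python
from h import *
d=np.load("w11.npz");im,K=d['im'],d['K']
for zc in (.186,):
    W=toolW(TFC,[0,0,zc],0)
    P,U=edge(im,K,W,(252,185),np.r_[-165:-15:5],95,130,.117,1);x,e=circ(P);print('ring',x,e)
    g=cv2.cvtColor(im,cv2.COLOR_RGB2GRAY)
    # holes: small dark blobs
    b=cv2.morphologyEx(g,cv2.MORPH_BLACKHAT,np.ones((11,11),np.uint8))
    k,l,st,ce=cv2.connectedComponentsWithStats((b>28).astype(np.uint8))
    H=[ce[i] for i in range(1,k) if 12<st[i][4]<70 and max(st[i][2:4])<11 and np.hypot(ce[i][0]-254,ce[i][1]-190)<85]
    Q=np.array([plane(K,W,h,.094)[:2] for h in H]);x0=np.array([0.015,0])
    m0=plane(K,W,(254,192),.094)[:2]
    r=np.hypot(*(Q-m0).T);O=Q[(r>.056)&(r<.066)];
    x2,e2=circ(O,.06);print('holes',len(O),x2,e2)
    r=np.hypot(*(Q-x2[:2]).T);O=Q[(r>.057)&(r<.063)];print(len(O),circ(O,.06))
    r=np.hypot(*(Q-x2[:2]).T);print(np.round(np.sort(r)*1e3,1))
    # ledge/ rim inner bore?
```

```text
ring [-0.00398759  0.0034298   0.08788619] 0.0004027116743555256
holes 24 [-0.00352629  0.00163311  0.06006186] 0.0001792228677974479
24 (array([-0.00352629,  0.00163311,  0.06006186]), np.float64(0.0001792228677974479))
[27.8 33.6 33.6 33.9 34.  34.  34.  34.  34.1 34.2 34.5 39.6 46.8 46.9
 47.  47.  47.  47.  47.  47.1 47.1 47.1 47.1 47.1 47.1 47.1 47.1 47.1
 47.1 47.2 59.5 59.6 59.9 59.9 59.9 60.  60.  60.  60.  60.  60.  60.1
 60.1 60.1 60.1 60.1 60.1 60.1 60.1 60.2 60.2 60.2 60.3 61.7]
```

The hole ring fits a 60.06 mm circle at the expected height and is concentric within 2 mm, so the plate is flat and seated. Next I'll rise, turn to the cooker's axis, shut the gripper and go behind the lid.

```bash
python3 -m crank '0 0 -34 0 0.2;0 0 -34 0 0;0 0 -34 0 -0.5;0 0 -34 0 -1;0 0 -34 0 -1;0 0 -34 -0.122 -1;0 0 -34 -0.122 -1;0 0 0 -0.122 -1;0 0 0 -0.122 -1;0 0 0 -0.122 -1;0 0 0 -0.122 -1;0 0 0 -0.122 -1' && python3 -m crank '0 0 0 -0.122 -1;0 0 0 -0.122 -1;0 0 0 -0.122 -1;0 0 0 -0.122 -1;0 0 0 -0.122 -1;0 0 0 -0.122 -1;0 0 0 -0.122 -1;0 0 0 0 -1;0 0 0 0 -1'
python3 - <<'E'
from h import *
im,K,W=cam("wrist");cv2.imwrite("pics/wrist12.png",im[:,:,::-1]);np.savez("w12",im=im,K=K,W=W)
s=env.state();print(s['q'],s['ee_pos'],s['ee_rot'],s['wrist_force'],s['grip_width'])
E
```

```text
t: 13.68
ee_pos: [0.5331, 0.0993, 0.4198]
ee_rot: [-179.8, -0.0, 109.0]
wrist_force: [0.7, -0.3, -0.1]
grip_width: 0.001
t: 14.43
ee_pos: [0.533, 0.0993, 0.4202]
ee_rot: [-179.9, -0.1, 157.4]
wrist_force: [0.0, 0.3, 1.0]
grip_width: 0.005
[3.46478762e+00 1.50924849e+01 4.22883643e+01 1.17313928e+02
 1.11929896e-03 2.60790109e+01] [0.53305709 0.09930303 0.42040817] [-1.79949110e+02 -1.06521723e-01  1.57385728e+02] [ 0.07996599 -0.060884    0.06665166] 0.0009064420088304267
```

View pics/wrist12.png

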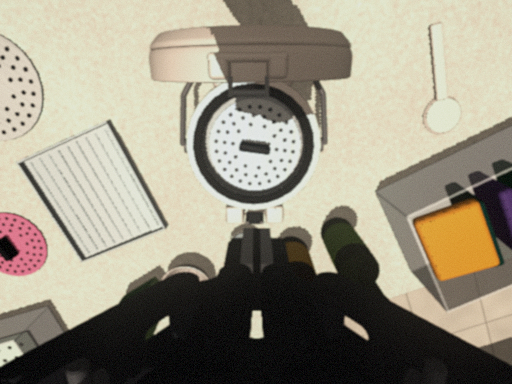

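The lid edge is level in the image and the pot is centred at column 255, so the tool is aligned. I'll go back over the lid and down behind it.

```bash
python3 - <<'E'
from h import *
d=np.load("w12.npz");im,K=d['im'],d['K']
W=toolW(TFC,[0,0,.420],0)
P,U=edge(im,K,W,(254,142),np.r_[0:181:6],48,72,.117,1);x,e=circ(P);print('ring',x,e)
print('catch',plane(K,W,(255,215),.11))
s=192
th=np.linspace(1.48,0.065,25)
X=106-s*np.cos(th)+34*np.sin(th)+11;Z=120+s*np.sin(th)+34*np.cos(th)
print(np.c_[th,X,Z].round(2)[[0,4,8,12,16,20,24]])
E
python3 -m crank '34 0 0 0 -1;34 0 0 0 -1;34 0 0 0 -1;34 0 0 0 -1;34 0 0 0 -1;6 0 0 0 -1;0 0 0 0 -1;0 0 0 0 -1'
```

```text
ring [0.00285773 0.00452695 0.08849711] 0.0002762030564263617
catch [-0.10804541  0.00172949  0.11      ]
[[ 1.4800e+00  1.3345e+02  3.1429e+02]
 [ 1.2400e+00  8.7600e+01  3.1276e+02]
 [ 1.0100e+00  4.3370e+01  3.0055e+02]
 [ 7.7000e-01  3.2300e+00  2.7835e+02]
 [ 5.4000e-01 -3.0620e+01  2.4738e+02]
 [ 3.0000e-01 -5.6300e+01  2.0937e+02]
 [ 6.0000e-02 -7.2390e+01  1.6640e+02]]
t: 15.15
ee_pos: [0.3708, 0.1665, 0.4214]
ee_rot: [180.0, 0.1, 157.5]
wrist_force: [0.5, -0.7, 0.5]
grip_width: 0.003
```

```bash
python3 -m crank '0 -4 35 0 -1;0 0 35 0 -1;0 0 36 0 -1;0 0 0 0 -1;-8 0 0 0 -1;-8 0 0 0 -1;-8 0 0 0 -1;0 0 0 0 -1'
python3 - <<'E'
from h import *
im,K,W=cam("side");crop(im,180,380,60,290,2.6,"side13.png")
im,K,W=cam("wrist");cv2.imwrite("pics/wrist13.png",im[:,:,::-1])
s=env.state();print(s['ee_pos'],s['ee_rot'],s['wrist_force'])
E
```

```text
t: 15.82
ee_pos: [0.3954, 0.1533, 0.3198]
ee_rot: [179.7, 0.5, 157.4]
wrist_force: [0.5, -0.8, 0.3]
grip_width: -0.005
[0.393517   0.15371155 0.31886623] [179.79361034   0.28934811 157.48934632] [-1.15297818  0.48280047  0.52657885]
```

View pics/side13.png

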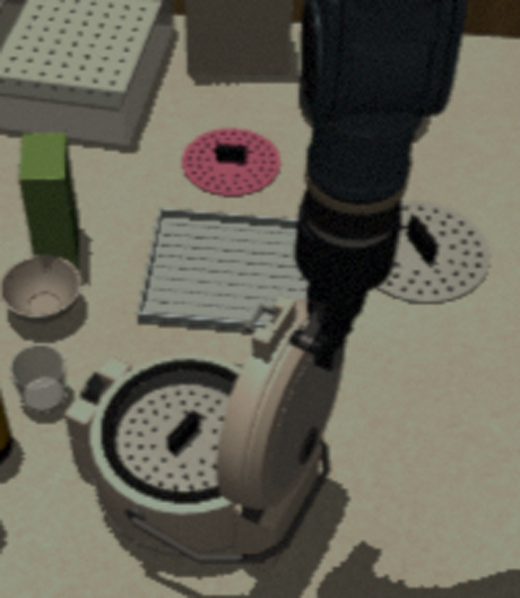

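View pics/wrist13.png

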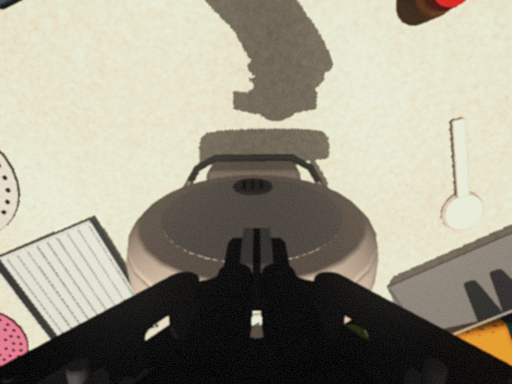

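The closed tips are just behind the lid's back face near its free edge. I'll work out the arc increments.

Run:
```python
import numpy as np
s=192
th=np.linspace(1.48,0.0,25)
X=106-s*np.cos(th)+34*np.sin(th)+11;Z=120+s*np.sin(th)+34*np.cos(th)
X=np.r_[147,X];Z=np.r_[318,Z]
rx=np.diff(np.round(X));rz=-np.diff(np.round(Z))
print(';'.join(f'{a:.0f} {b:.0f}' for a,b in zip(rx,rz)))
```

```text
-14 4;-12 -1;-12 -0;-12 1;-11 2;-12 2;-12 3;-11 4;-12 4;-10 5;-11 6;-10 6;-10 7;-9 8;-9 8;-8 9;-8 9;-7 10;-7 10;-6 10;-5 11;-4 11;-4 12;-4 11;-2 12
```

```bash
python3 -m crank '-7 2 0 0 -1;-7 2 0 0 -1;-12 -1 0 0 -1;0 0 0 0 -1'
```

```text
t: 16.25
ee_pos: [0.4182, 0.1466, 0.316]
ee_rot: [179.9, 0.1, 157.5]
wrist_force: [-1.9, 1.5, 2.6]
grip_width: -0.001
```

I typed the z shifts into the y column, which gave 3 mm of sideways offset. I'll correct that and go on; the lid is now touched lightly, at about 3.5 N.

```bash
python3 -m crank '-6 -3 1 0 -1;-6 0 1 0 -1;-12 0 1 0 -1;-11 0 2 0 -1;0 0 0 0 -1'
```

```text
t: 16.67
ee_pos: [0.4493, 0.1295, 0.3107]
ee_rot: [180.0, 0.1, 157.5]
wrist_force: [-1.0, 2.0, 2.5]
grip_width: 0.002
```

```bash
python3 -m crank '-12 0 2 0 -1;-12 0 3 0 -1;-11 0 4 0 -1;0 0 0 0 -1'
python3 - <<'E'
from h import *
im,K,W=cam("side");crop(im,180,380,60,290,2.6,"side14.png")
im,K,W=cam("scene");crop(im,200,350,80,260,3,"scene14.png")
s=env.state();print(s['ee_pos'],s['ee_rot'],s['wrist_force'])
E
```

```text
t: 17.0
ee_pos: [0.4815, 0.1158, 0.2998]
ee_rot: [-179.9, -0.0, 157.5]
wrist_force: [-1.6, 1.2, 2.2]
grip_width: 0.002
[0.47974181 0.11648742 0.30051861] [-1.79920132e+02 -1.14535833e-01  1.57509183e+02] [-1.5184549   0.57556864  1.92215989]
```

View pics/side14.png

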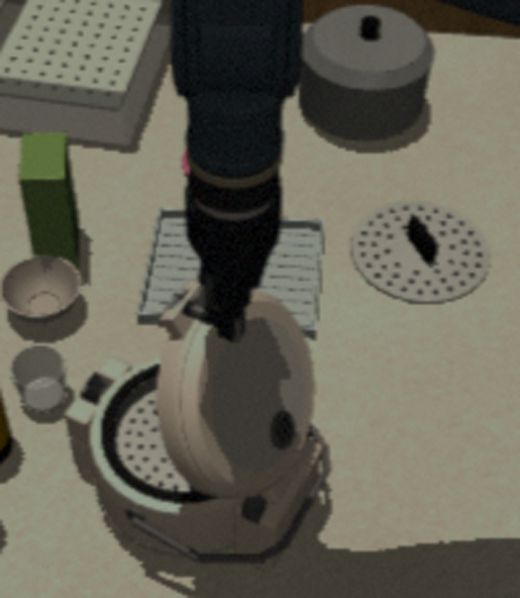

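View pics/scene14.png

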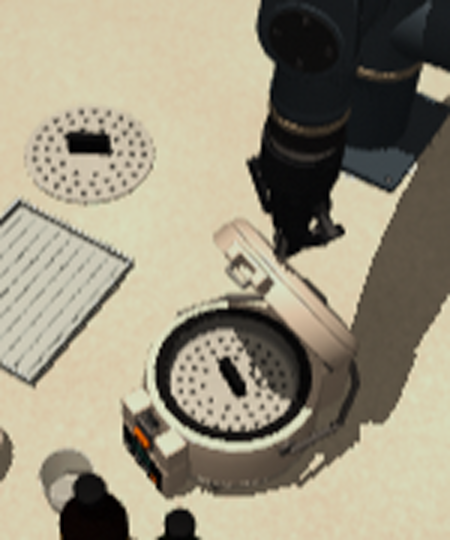

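The lid follows the fingertips smoothly at about 3 N. I'll continue along the arc.

```bash
python3 -m crank '-11 0 3 0 -1;-11 0 4 0 -1;-10 0 5 0 -1;-11 0 6 0 -1;0 0 0 0 -1' && python3 -m crank '-10 0 6 0 -1;-10 0 7 0 -1;-9 0 8 0 -1;0 0 0 0 -1'&& python3 -m crank '-9 0 8 0 -1;-8 0 9 0 -1;-8 0 9 0 -1;0 0 0 0 -1'
```

```text
t: 17.52
ee_pos: [0.521, 0.0996, 0.2809]
ee_rot: [-179.9, -0.1, 157.5]
wrist_force: [-2.1, 2.3, 0.6]
grip_width: 0.002
t: 17.85
ee_pos: [0.5481, 0.0886, 0.2605]
ee_rot: [-180.0, 0.0, 157.5]
wrist_force: [-1.9, 2.1, 2.2]
grip_width: -0.002
t: 18.18
ee_pos: [0.5709, 0.0794, 0.2342]
ee_rot: [-180.0, 0.0, 157.5]
wrist_force: [-1.6, 0.7, 2.1]
grip_width: 0.0
```

```bash
python3 -m crank '-6 0 10 0 -1;-6 0 10 0 -1;0 0 0 0 -1'
python3 - <<'E'
from h import *
im,K,W=cam("side");crop(im,160,360,60,290,2.6,"side15.png")
im,K,W=cam("scene");crop(im,200,350,80,260,3,"scene15.png")
s=env.state();print(s['ee_pos'],s['ee_rot'],s['wrist_force'])
E
```

```text
t: 18.43
ee_pos: [0.5821, 0.0747, 0.2147]
ee_rot: [-180.0, 0.1, 157.5]
wrist_force: [0.2, 1.3, 5.2]
grip_width: -0.005
[0.58123263 0.07505219 0.21657558] [1.79995095e+02 7.39694879e-02 1.57529835e+02] [-0.7356126   1.16333733  4.49127198]
```

View pics/side15.png

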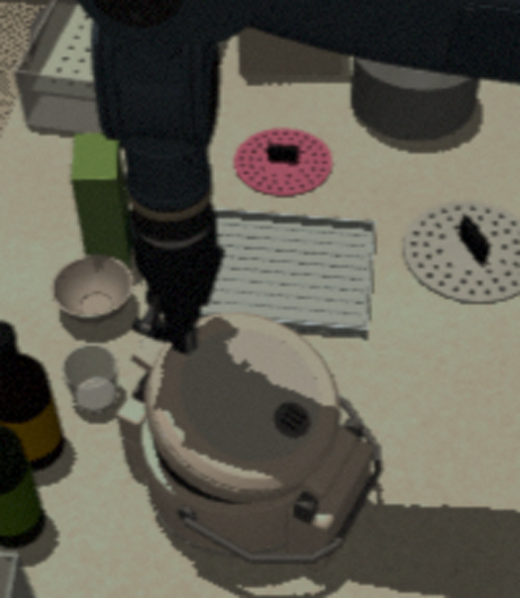

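View pics/scene15.png

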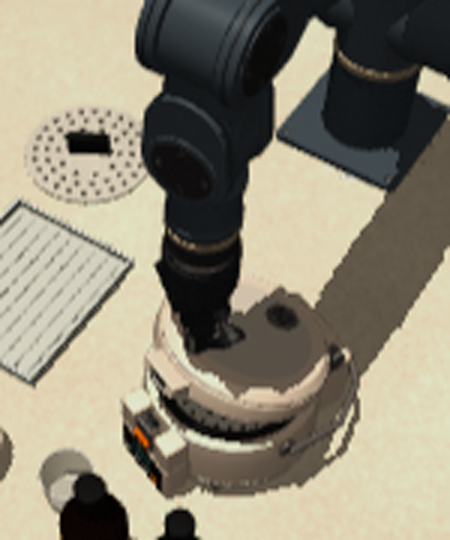

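The lid is about 0.3 rad open with the tips near its front edge. I'll continue to the point where the catch begins to resist.

```bash
python3 -m crank '-5 0 10 0 -1;-4 0 10 0 -1;-4 0 10 0 -1;0 0 0 0 -1'&& python3 -m crank '-3 0 8 0 -1;-2 0 7 0 -1;0 0 0 0 -1;0 0 0 0 -1'
```

```text
t: 18.87
ee_pos: [0.594, 0.0698, 0.1859]
ee_rot: [180.0, 0.2, 157.5]
wrist_force: [1.4, -0.4, 4.5]
grip_width: -0.006
t: 19.2
ee_pos: [0.5979, 0.0683, 0.1728]
ee_rot: [180.0, 0.1, 157.5]
wrist_force: [0.4, -0.3, 5.5]
grip_width: 0.001
```

Now small steps, with the force checked after each one.

```bash
python3 -m crank '-1 0 3 0 -1;0 0 3 0 -1;0 0 0 0 -1'; python3 -m crank '0 0 2 0 -1;0 0 2 0 -1;0 0 0 0 -1';python3 -m crank '0 0 2 0 -1;0 0 0 0 -1'
```

```text
t: 19.45
ee_pos: [0.5993, 0.0677, 0.1673]
ee_rot: [180.0, 0.2, 157.5]
wrist_force: [1.2, -0.1, 5.4]
grip_width: 0.001
t: 19.7
ee_pos: [0.5999, 0.0675, 0.1645]
ee_rot: [180.0, 0.3, 157.5]
wrist_force: [2.2, -0.7, 6.4]
grip_width: 0.002
t: 19.87
ee_pos: [0.6002, 0.0673, 0.1629]
ee_rot: [180.0, 0.4, 157.5]
wrist_force: [0.9, -0.1, 7.1]
grip_width: 0.002
```

```bash
python3 -m crank '0 0 2 0 -1;0 0 0 0 -1'; python3 -m crank '0 0 2 0 -1;0 0 0 0 -1'
```

```text
t: 20.03
ee_pos: [0.6006, 0.0672, 0.1613]
ee_rot: [179.9, 0.5, 157.5]
wrist_force: [1.9, -2.4, 8.3]
grip_width: 0.004
t: 20.2
ee_pos: [0.6009, 0.067, 0.1595]
ee_rot: [179.9, 0.5, 157.5]
wrist_force: [3.2, -1.4, 8.7]
grip_width: -0.002
```

```bash
python3 -m crank '0 0 2 0 -1;0 0 0 0 -1'; python3 -m crank '0 0 2 0 -1;0 0 0 0 -1'; python3 -m crank '0 0 1 0 -1;0 0 0 0 -1'
```

```text
t: 20.37
ee_pos: [0.6012, 0.0669, 0.1578]
ee_rot: [179.9, 0.6, 157.5]
wrist_force: [2.3, -2.6, 9.5]
grip_width: -0.003
t: 20.53
ee_pos: [0.6015, 0.0668, 0.1564]
ee_rot: [179.9, 0.6, 157.5]
wrist_force: [2.2, -3.1, 10.8]
grip_width: -0.001
t: 20.7
ee_pos: [0.6016, 0.0668, 0.156]
ee_rot: [179.9, 0.6, 157.5]
wrist_force: [2.9, -2.1, 12.4]
grip_width: 0.003
```

```bash
python3 -m crank '0 0 1 0 -1;0 0 0 0 -1'; python3 -m crank '0 0 1 0 -1;0 0 0 0 -1'
```

```text
t: 20.87
ee_pos: [0.6017, 0.0668, 0.1554]
ee_rot: [179.9, 0.7, 157.5]
wrist_force: [2.5, -1.5, 13.7]
grip_width: -0.002
t: 21.03
ee_pos: [0.6018, 0.0667, 0.1549]
ee_rot: [179.9, 0.7, 157.5]
wrist_force: [0.9, -2.6, 14.5]
grip_width: -0.001
```

```bash
python3 -m crank '0 0 1 0 -1;0 0 0 0 -1'; python3 -m crank '0 0 1 0 -1;0 0 0 0 -1'
```

```text
t: 21.2
ee_pos: [0.6019, 0.0667, 0.1544]
ee_rot: [179.9, 0.7, 157.5]
wrist_force: [0.9, -2.6, 15.4]
grip_width: -0.002
t: 21.37
ee_pos: [0.602, 0.0667, 0.1538]
ee_rot: [179.9, 0.7, 157.5]
wrist_force: [-0.3, -2.1, 15.8]
grip_width: -0.002
```

```bash
python3 -m crank '0 0 1 0 -1;0 0 0 0 -1'
```

```text
t: 21.53
ee_pos: [0.6021, 0.0666, 0.1532]
ee_rot: [179.9, 0.8, 157.5]
wrist_force: [-0.2, -3.6, 16.8]
grip_width: 0.002
```

```bash
python3 -m crank '0 0 1 0 -1;0 0 0 0 -1'; python3 -m crank '0 0 1 0 -1;0 0 0 0 -1'
```

```text
t: 21.7
ee_pos: [0.6022, 0.0666, 0.1527]
ee_rot: [179.9, 0.8, 157.5]
wrist_force: [-0.6, -3.9, 19.7]
grip_width: -0.0
t: 21.87
ee_pos: [0.6023, 0.0665, 0.1523]
ee_rot: [179.9, 0.8, 157.5]
wrist_force: [-0.6, -2.5, 21.0]
grip_width: 0.002
```

```bash
python3 -m crank '0 0 1 0 -1;0 0 0 0 -1'
```

```text
t: 22.03
ee_pos: [0.6023, 0.0666, 0.1522]
ee_rot: [179.9, 0.9, 157.5]
wrist_force: [-1.5, -3.1, 24.9]
grip_width: -0.0
```

z has stopped falling while the force jumps to 25 N: that is the firm stop. I'll back off slowly and see whether the lid stays.

```bash
python3 -m crank '0 0 -3 0 -1;0 0 0 0 -1'; python3 -m crank '0 0 -3 0 -1;0 0 0 0 -1'; python3 -m crank '0 0 -3 0 -1;0 0 0 0 -1'; python3 -m crank '0 0 -3 0 -1;0 0 0 0 -1';  python3 -m crank '0 0 -3 0 -1;0 0 0 0 -1'
```

```text
t: 22.2
ee_pos: [0.6021, 0.0667, 0.1535]
ee_rot: [179.9, 0.8, 157.5]
wrist_force: [0.7, -3.0, 20.6]
grip_width: -0.002
t: 22.37
ee_pos: [0.6012, 0.0671, 0.1539]
ee_rot: [179.9, 0.6, 157.5]
wrist_force: [1.6, -2.1, 12.0]
grip_width: -0.0
t: 22.53
ee_pos: [0.5991, 0.0678, 0.1539]
ee_rot: [180.0, 0.2, 157.5]
wrist_force: [-0.1, -0.1, 9.5]
grip_width: 0.001
t: 22.7
ee_pos: [0.5976, 0.0682, 0.1544]
ee_rot: [-180.0, -0.1, 157.6]
wrist_force: [-0.4, 0.5, 0.4]
grip_width: 0.002
t: 22.87
ee_pos: [0.5974, 0.0682, 0.1567]
ee_rot: [-180.0, -0.1, 157.6]
wrist_force: [1.0, -0.0, -0.1]
grip_width: -0.002
```

The lid stayed at level (z about 0.154) while the force dropped to zero, so the catch has hold. I'll retreat and look.

```bash
python3 -m crank '0 0 -10 0 -1;0 0 -25 0 -1;0 0 -30 0 -1;0 0 -30 0 -1;0 0 -30 0 -1;0 0 0 0 -1;0 0 0 0 -1;0 0 0 0 -1'
python3 - <<'E'
from h import *
im,K,W=cam("side");crop(im,160,360,60,290,2.6,"side16.png")
im,K,W=cam("scene");cv2.imwrite("pics/scene16.png",im[:,:,::-1]);crop(im,200,350,80,260,3,"scene16c.png")
im,K,W=cam("wrist");cv2.imwrite("pics/wrist16.png",im[:,:,::-1])
s=env.state();print(s['ee_pos'],s['wrist_force'],np.abs(s['qvel']).max())
E
```

```text
t: 23.53
ee_pos: [0.5982, 0.0681, 0.2824]
ee_rot: [180.0, 0.0, 157.6]
wrist_force: [0.5, -0.4, -1.0]
grip_width: -0.002
[0.59740762 0.06810656 0.28046995] [-0.77474623  0.41657061  0.41406799] 0.12811621650020713
```

View pics/side16.png

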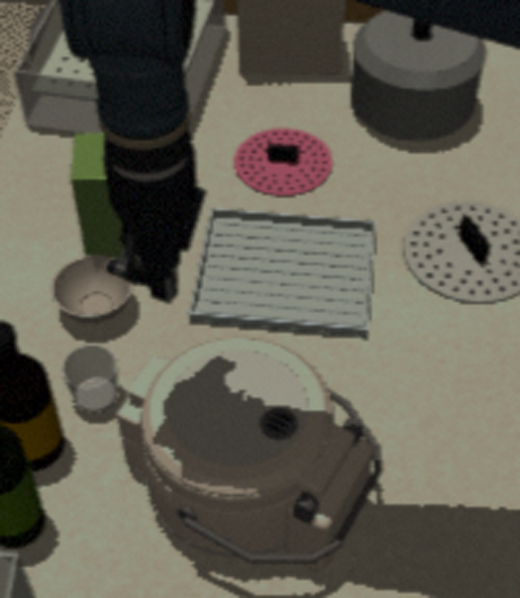

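View pics/scene16c.png

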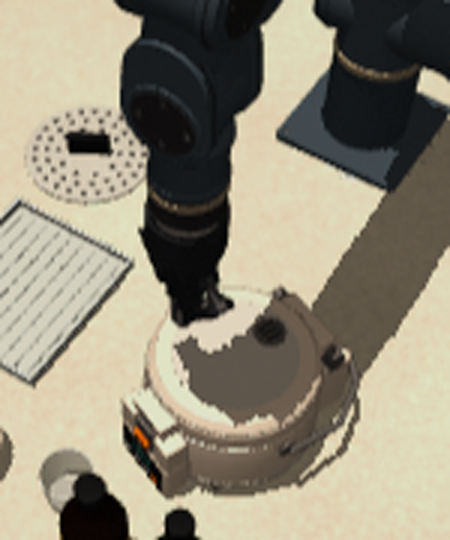

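View pics/scene16.png

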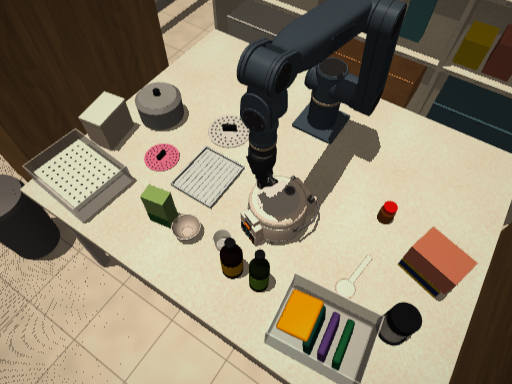

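The lid lies level and shut without contact, at scene (280,205). The gripper is about 125 mm above it, and all the other things stand where they were. Handing in.

Run:
```python
from workcell import finish_job
print(finish_job())
```

```text
the job is handed in; nothing more can be done
None
```

The steam plate is on the ledge in the pot and the lid is shut, held by its own catch. I handed the job in at about 23.5 s, well under the 69 s limit; no verdict was reported.

**Plate:** I lifted the smaller grey plate out of the drain tray by its handle and lowered it until it touched the ledge at about 8 N. After I let go, its outer ring of holes matched a 60.06 mm circle at seat height. It was flat and about 2 mm off the pot's centre at most.

**Lid:** I brought the lid down with shut fingertips near its front edge, at about 3–6 N. I then pressed in 1 mm steps until it met the firm stop. The last reading there was 24.9 N vertical, about 25.1 N in all, so it just touched your 25 N guideline but stayed below the 30 N fail limit.

**Last checks:** As I backed off, the force fell to zero while the lid stayed at about 154 mm. The final pictures showed it level and shut, the gripper about 125 mm above it, and the other things where they had been.

**Disagreements:**
- On the first lid rows I typed the z shift in the y column. This put the tool 3 mm sideways, and I corrected it on the next move.
- The pot-centre estimates from different cameras differed by up to about 3 mm. I relied on the plate and pot as seen together in the wrist picture.
- I could not see the plate again once the lid was shut.

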